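# Slacken the knurled lock wheel two turns and bring the photo stage up to the camera

## Task

The glass vessel foot on the photo rail is to be brought up to the camera. Without gripping anything, roll a fingertip round the knurled rim of the lock wheel to slacken it anticlockwise by two full turns and no more: less and its clamp still drags on the stage's bar, further and the screw runs out of its thread. Then push the stage along its rail towards the camera until it is fully against its stop, the glass riding along untouched, and disturb nothing else on the table.

Things in the scene. Friction and masses are not known exactly. Their poses are not given: they have to be found in the camera images.
- photo_rail: the photo rail, fixed to the table: dark steel base plate 120 x 380 x 13 mm on which a black stage slides along two rods. Origin: under the middle of the rail, on the table. Its y axis runs along the rail, from the lock block (at y = -0.145) towards the grey compact camera (at y = +0.17, top 0.098 high); its z axis is up. The flat bar of the stage sticks out behind the lock block as far as y = -0.245, 27 mm high.
- wheel_axis (a point): a fixed point of the rail on the upright axis of the lock wheel, 60 mm above the table, at mid-height of the knurled rim when the wheel is tight. The lock wheel is a dark steel disc, 52 mm across over the knurl's ribs (32 upright ribs, 5 mm apart), its rim 16 mm high, from 52 to 68 mm above the table; it stands on a thin neck above an aluminium block 92 x 50 mm whose top is 41 mm high (its screw heads 44 mm). The wheel climbs 2 mm a turn as it is slackened.
- lock_wheel (a joint): angle of the lock wheel in rad, 0 = tight (as it starts), growing as it turns anticlockwise seen from above (slackens); two full turns = 12.57. It turns stiffly (0.05 N m of friction, about 2 N at the rim) and stays where it is left; the clamp lets go of the bar after one and a half turns and is 1 mm clear of it after two.
- wheel_mark (a point): the outer part of the white line on the top face of the lock wheel, 21 mm from the wheel's axis; it turns and climbs with the wheel. When tight it lies on the rail's -x side, beside the black index line on the block.
- stage (a joint): travel of the stage along the rail's +y in m: 0 as it starts, 0.070 against the rubber stop. When free it takes about 2 N to move and stays where it is left; clamped it takes over 40 N.
- stage_push (a point): middle of the back face of the stage's upright white backdrop board (100 mm wide, 5 mm thick, from 42 to 98 mm above the table), 75 mm above the table, 82 mm from the wheel's axis at the start; the face looks along the rail's -y. It moves with the stage.
- stage_top (a point): middle of the stage's black top plate (112 mm across the rail, 90 mm along it), on its upper face, 43 mm above the table. It moves with the stage.
- vessel_foot: the glass vessel foot, a broken ring 60 mm across and 22 mm high, loose on the stage plate in front of the backdrop. Origin: centre of its underside. Not to be touched.
- amber_vial: brown glass vial with white cap, 38 mm across, 67 mm high, standing loose right of the rail. Origin: centre of its underside. Not to be disturbed.
- erlenmeyer: conical glass flask, 74 mm across, 129 mm high, standing loose left of the rail. Origin: centre of its underside. Not to be disturbed.
- bronze_cup: small dark cup on three feet, 57 mm across, 31 mm high, standing loose left of the rail. Origin: centre of its underside. Not to be disturbed.

How it is judged (in metres and radians):
On the way, in this order (a step that is already met when the one before it is completed fails the run):
1. the lock wheel is slackened two full turns, the stage still where it was (value of joint lock_wheel between 11.97 and 13.17 rad and value of joint stage below 0.008 m), for 0.2 s.
2. the stage is pushed against its stop (value of joint stage above 0.067 m), for 0.2 s.
At the end, for the whole second after the job is handed in: The lock wheel stands at two full turns (12.57 rad) within 0.6 rad, the stage is within 3 mm of its stop (travel over 0.067 m), and the vessel foot rests flat on the stage, its centre within 30 mm of the plate's (value of joint lock_wheel between 11.97 and 13.17 rad and value of joint stage above 0.067 m and linear speed of vessel_foot below 0.01 m/s and distance between vessel_foot and stage_top below 0.03 m and angle between vessel_foot's own z axis and vertical below 0.1 rad); the robot touches nothing.
It fails at once if the stage is forced (moved over 8 mm) before the wheel is slackened about two turns (value of joint lock_wheel below 11.9 rad and value of joint stage above 0.008 m).
It fails at once if the wheel is slackened by more than two turns and 0.9 rad (value of joint lock_wheel above 13.47 rad).
It fails at once if the wheel is gripped between the fingers instead of rolled by a fingertip (horizontal distance between the grasp point and wheel_axis below 0.012 m and contact force between the fingers and lock_wheel above 0.5 N).
It fails at once if the glass vessel foot is touched by the robot, lifted, tipped or slides over 30 mm out of place on the stage (contact force between any of the fingers, the arm and vessel_foot above 0.3 N or height (world z) of vessel_foot above 0.055 m or angle between vessel_foot's own z axis and vertical above 0.3 rad or distance between vessel_foot and stage_top above 0.03 m).
It fails at once if a bystander is moved (distance of any of amber_vial, erlenmeyer, bronze_cup from where it was at the start of the episode above 0.015 m).
It also fails if it takes over 54 s, if anything falls off the work surface, if the arm or the gripper's body presses on something with over 40 N, if the wrist force passes 120 N, or if a joint passes its speed limit or range.

## Robot

A 6-joint arm with a two-finger parallel gripper is mounted at the origin on the work surface; the furniture and walls round the work are solid. World frame = base frame: x ahead of the robot, y to its left, z up, the work surface at z = 0. Lengths are in mm, angles in rad, forces in N, time in s.
With the tool pointing down it reaches from about 400 to 925 mm from the base axis. Payload 12.5 kg.
Tool frame: the origin (TCP) lies midway between the tips of the shut fingers; the grasp point (between the pads) lies env.grasp_offset behind it (env.grasp_offset is the distance from the TCP to the grasp point, in mm); x points along the fingers, y is the direction in which the jaws open and shut, and the axes are right-handed (so a half turn about x gives the same grasp; the last joint's range is limited). The gripper opens to 95 mm and grips with 3 to 60 N. Pads are 20 mm wide; open, the fingers measure 119 mm over their backs; the gripper's body (75 mm by 180 mm) begins 59 mm behind the grasp point.
Start: joints at [1.063, 0.491, 1.559, -0, 1.092, -0.106], TCP at [244.408, 575.249, 214.661] pointing down, gripper open.
Joint ranges: [-3.1, 3.1], [-0.84, 2.19], [0.05, 2.79], [-1.13, 4.28], [0.06, 2.93], [-2.69, 2.69]. Speed limits (rad/s): [2.22, 2.22, 2.79, 3.14, 3.14, 3.14].

## Interface

Orientations are given as [roll, pitch, yaw] about the fixed x, y, z axes, in that order (R = Rz(yaw) Ry(pitch) Rx(roll)).
In Python, from cell import env gives the robot as it stands.
- The arm moves only by the tool apply_moves, never from a script. Its arguments are lists of equal length, an entry for each row: "offset": the shift along the world's x, y, z in units of 25 mm (1.0 is 25 mm), a list of three; "yaw": the turn about the world's z in units of 6 degrees (1.0 is 6 degrees); "jaw": the closure, from -1 (fully open) to 1 (shut), so that 0 is half open. A call has 1 to 20 rows; each row is the pose to reach, as a shift and turn from the pose measured when the call began; what a row does not reach only later rows make up. A row lasts 1/8 s, in which the tool goes at most 62.5 mm and 10.7 degrees, less where a joint would pass 70% of its speed; a pose out of reach is approached as far as the arm can. A call with a gripper value outside its range is refused whole. The fingers move at their own pace and stop on an object; the grip force is fixed at half the most. Time passes only in rows, so rows that repeat a pose let the fingers close. It gives the time, the measured TCP pose, the force and the opening at its end, in the units of the state.
- env.state(): the state, without advancing time (a new reading comes with each control period).
- env.read_camera(name): name is "scene" or "top" or "wrist"; returns a dict with "frame" (384x512x3 uint8, red, green, blue), "fx", "fy", "cx", "cy" (pixels), "xyz" and "rotation" of the camera in the world; the wrist camera has in their place "hand_eye" (4x4, takes a point from camera to tool coordinates, whose origin is the TCP and whose axes are the tool frame's). Camera axes: x right, y down, z forward; pixel columns grow to the right and rows downward; lengths in mm; the calibration is good to about 2 mm. A picture is of the moment at which its call begins: read the wrist's pose just before it. There is no depth.
- env.job_done(): hands the job in, once; it reports no verdict.
The state is a dict: "t": time; "joints": joint angles; "qvel": joint speeds; "tau": joint torques, N m; "eef_pos": TCP position; "tcp_rot": TCP orientation; "ft_force": force on the tool from outside, world axes, zero at the start; "moment": the same for the moment, N m; "opening": opening from 0.0 (shut) to 1.0 (fully open).
Only numpy, scipy, OpenCV 4.12 (cv2) and the standard library are available. Lean on these libraries where they do the work, as an engineer would, in place of code of your own. Each camera call takes 0.05 s, during which the arm holds its last target.

## Working session

There is one attempt and no reset: what is moved stays moved. The work goes in short steps, Python scripts to look and compute and a tool call to move; the robot and the scene stay as the last step left them, time stands still between calls to the robot, and variables do not carry over. Pictures are saved under pics/ and viewed, and the job is handed in when it is done.

Besides the shell and the picture viewer there is one more tool, called after "Call:" as a command line: name --pt "numbers of a row" for each row, then --argument value for the rest. apply_moves: Moves the arm, as the interface text tells. Its arguments: {"type":"object","properties":{"offset":{"type":"array"},"yaw":{"type":"array"},"jaw":{"type":"array"}},"required":["offset","yaw","jaw"]}

```bash
ls; mkdir -p pics; python3 - <<'E'
from cell import env
import cv2
s=env.state(); print({k:s[k] for k in s}); print(env.grasp_offset)
for n in ["scene","top","wrist"]:
    c=env.read_camera(n); cv2.imwrite(f"pics/{n}0.png",c["frame"][:,:,::-1])
    print(n,{k:c[k] for k in c if k!="frame"})
E
```

```text
pics
{'t': 0.0, 'joints': array([ 1.06339865e+00,  4.91575554e-01,  1.55946968e+00,  1.07876877e-06,
        1.09168866e+00, -1.05614641e-01]), 'qvel': array([-0.0006176 , -0.00133522, -0.00177403,  0.00270339, -0.00050317,
        0.00048927]), 'tau': array([ 2.53038808e-03, -6.12629271e+01, -2.58194286e+01,  6.93621137e-02,
        4.80761065e-02, -9.82802499e-05]), 'eef_pos': array([244.27725526, 575.01327743, 214.04484465]), 'tcp_rot': array([-1.6772493 ,  1.56965508, -2.07903283]), 'ft_force': array([-0.17083004,  0.23964582,  0.64298229]), 'moment': array([-0.02440467,  0.04354953, -0.02143404]), 'opening': 1.0032321356843985}
18.8
scene {'fx': 445.54552194049893, 'fy': 445.54552194049893, 'cx': 249.13824649659512, 'cy': 186.6041604453397, 'xyz': array([-412.50516144, -685.87454216,  851.01546455]), 'rotation': array([-2.15755018, -0.01182653, -0.9445184 ])}
top {'fx': 406.86997968992046, 'fy': 406.86997968992046, 'cx': 262.2630902371215, 'cy': 195.91569177019426, 'xyz': array([ 347.89571405,   13.67051643, 1263.47225759]), 'rotation': array([-2.96579081, -0.01879747, -1.55992384])}
wrist {'fx': 314.72406759423, 'fy': 314.72406759423, 'cx': 252.20488909790026, 'cy': 189.77695916866935, 'hand_eye': array([[-6.02059868e-04, -2.57290385e-01,  9.66333946e-01,
        -1.68676881e+02],
       [ 9.99999737e-01,  2.35004079e-04,  6.85605637e-04,
         7.01336238e-02],
       [-4.03492158e-04,  9.66334105e-01,  2.57290176e-01,
        -7.27747117e+01],
       [ 0.00000000e+00,  0.00000000e+00,  0.00000000e+00,
         1.00000000e+00]])}
```

View pics/scene0.png

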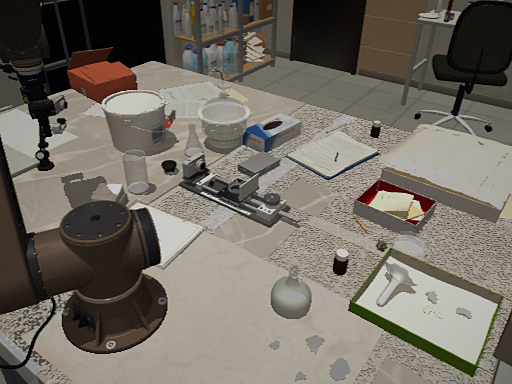

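View pics/top0.png

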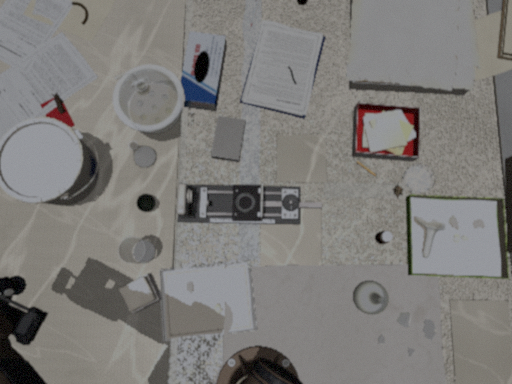

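View pics/wrist0.png

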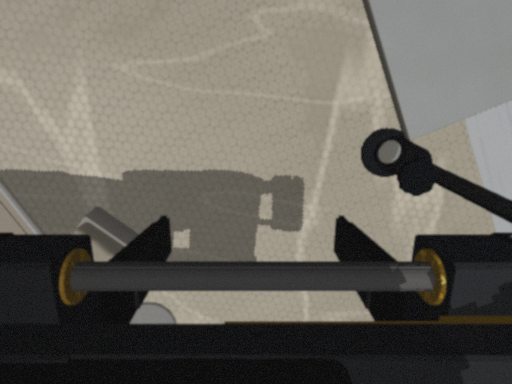

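```bash
cat > h.py <<'E'
import numpy as np,cv2
from scipy.spatial.transform import Rotation as R
from cell import env
def pose(c,s=None):
    if "hand_eye" in c:
        T=np.eye(4);T[:3,:3]=R.from_euler("xyz",s["tcp_rot"]).as_matrix();T[:3,3]=s["eef_pos"]
        T=T@c["hand_eye"];return T[:3,:3],T[:3,3]
    return R.from_euler("xyz",c["rotation"]).as_matrix(),np.array(c["xyz"])
def ray(c,u,v,z,s=None):
    r,p=pose(c,s);d=r@np.array([(u-c["cx"])/c["fx"],(v-c["cy"])/c["fy"],1]);return p+d*(z-p[2])/d[2]
def proj(c,P,s=None):
    r,p=pose(c,s);q=r.T@(np.array(P,float)-p);return q[0]/q[2]*c["fx"]+c["cx"],q[1]/q[2]*c["fy"]+c["cy"]
def crop(c,x0,y0,x1,y1,k,name):
    cv2.imwrite(name,cv2.resize(c["frame"][y0:y1,x0:x1,::-1],None,fx=k,fy=k,interpolation=cv2.INTER_CUBIC))
E
python3 - <<'E'
from h import *
c=env.read_camera("top")
crop(c,170,170,330,240,5,"pics/topc.png")
for u,v in [(291,202),(180,203),(385,237),(146,202),(140,250)]: print(u,v,ray(c,u,v,60).round())
c=env.read_camera("scene"); crop(c,170,140,310,240,5.5,"pics/scc.png")
E
```

```text
291 202 [545. -93.  60.]
180 203 [537. 239.  60.]
385 237 [ 443. -372.   60.]
146 202 [539. 340.  60.]
140 250 [397. 349.  60.]
```

View pics/topc.png

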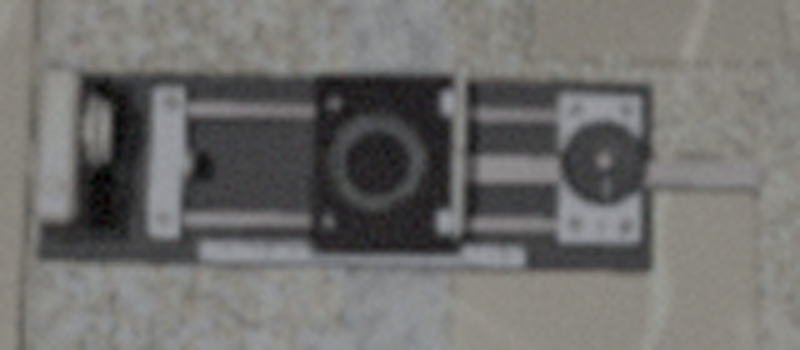

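View pics/scc.png

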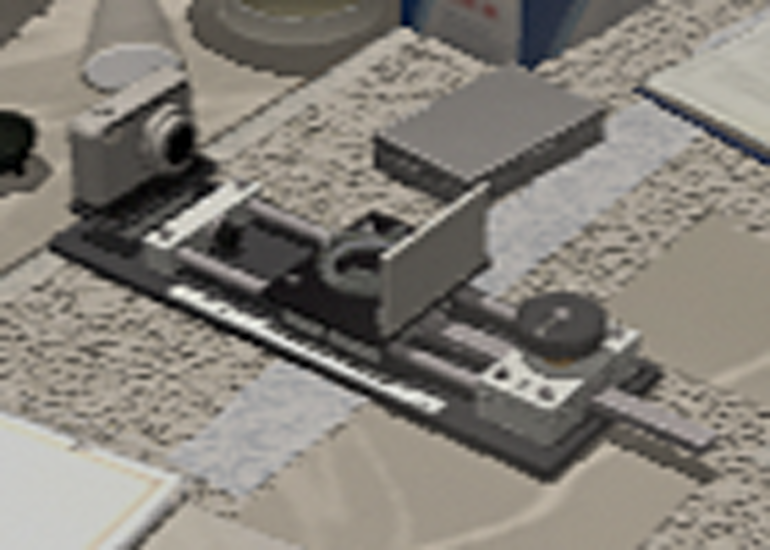

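```bash
python3 - <<'E'
from h import *
t=env.read_camera("top");s=env.state();c=env.read_camera("scene")
print(R.from_euler("xyz",s["tcp_rot"]).as_matrix().round(3), s["t"])
o=np.array([170,170])
f=lambda u,v,z:ray(t,170+u/5,170+v/5,z).round(1)
print("wheel",f(603,162,68),"mark",f(606,188,68))
print("base corners",f(40,75,13),f(40,258,13),f(648,85,13),f(648,270,13))
print("bar end",f(755,178,27),"backdrop top ",f(463,72,98),f(455,240,98))
g=lambda u,v,z:ray(c,170+u/5.5,140+v/5.5,z).round(1)
print("scene wheel top",g(562,315,68), "mark",g(545,325,68))
print("base",g(550,478,13))
E
```

```text
[[-0.     0.391  0.92 ]
 [-0.     0.92  -0.391]
 [-1.    -0.    -0.   ]] 0.3
wheel [542.1 -91.2  68. ] mark [526.5 -92.9  68. ]
base corners [601.2 256.3  13. ] [486.4 250.9  13. ] [ 600.4 -124.4   13. ] [ 483.8 -123.7   13. ]
bar end [ 540.1 -188.6   27. ] backdrop top  [589.4  -6.6  98. ] [490.5  -3.   98. ]
scene wheel top [541.7 -94.2  68. ] mark [528. -92.  68.]
base [ 475.6 -132.7   13. ]
```

Call:
apply_moves --pt "2 -4 0" --pt "4 -8 0" --pt "6 -12 0" --pt "8 -16 0" --pt "10 -20 0" --pt "12 -23.5 0" --pt "13.8 -26.7 0" --pt "13.8 -26.7 0" --pt "13.8 -26.7 0" --pt "13.8 -26.7 0" --pt "13.8 -26.7 -2" --pt "13.8 -26.7 -4" --pt "13.8 -26.7 -4" --yaw '[0.5,1,1.5,2,2.5,3,3.83,3.83,3.83,3.83,3.83,3.83,3.83]' --jaw '[1,1,1,1,1,1,1,1,1,1,1,1,1]'

```text
t: 1.98
eef_pos: [589.5, -94.2, 112.5]
tcp_rot: [3.073, 1.57, 3.07]
ft_force: [-0.3, 1.3, 0.1]
opening: 0.008
```

```bash
python3 - <<'E'
from h import *
s=env.state();c=env.read_camera("wrist");cv2.imwrite("pics/w1.png",c["frame"][:,:,::-1])
print(s["t"],s["eef_pos"],s["joints"].round(2),s["opening"],R.from_euler("xyz",s["tcp_rot"]).as_matrix().round(3),proj(c,[542,-92,68],s),s["ft_force"])
E
```

```text
1.975 [589.53299993 -94.19899696 112.51855343] [-0.27  0.57  1.73 -0.    0.84 -1.84] 0.00777732817203679 [[-0.001  0.002  1.   ]
 [ 0.     1.    -0.002]
 [-1.     0.    -0.001]] (np.float64(254.60943071997644), np.float64(144.52573173563553)) [-0.32338927  1.29126037  0.13610051]
```

View pics/w1.png

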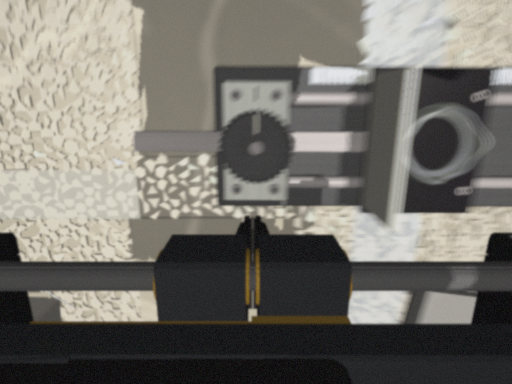

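```bash
python3 - <<'E'
from h import *
s=env.state();c=env.read_camera("wrist");crop(c,190,60,320,260,4,"pics/w1c.png")
g=cv2.cvtColor(c["frame"],cv2.COLOR_RGB2GRAY)
print(cv2.HoughCircles(g[90:200,200:310],cv2.HOUGH_GRADIENT,1.,30,param1=120,param2=15,minRadius=28,maxRadius=45))
for z in (68,60,52): print(ray(c,257,146,z,s).round(1))
E
```

```text
None
[542.4 -92.   68. ]
[543.4 -91.9  60. ]
[544.3 -91.8  52. ]
```

View pics/w1c.png

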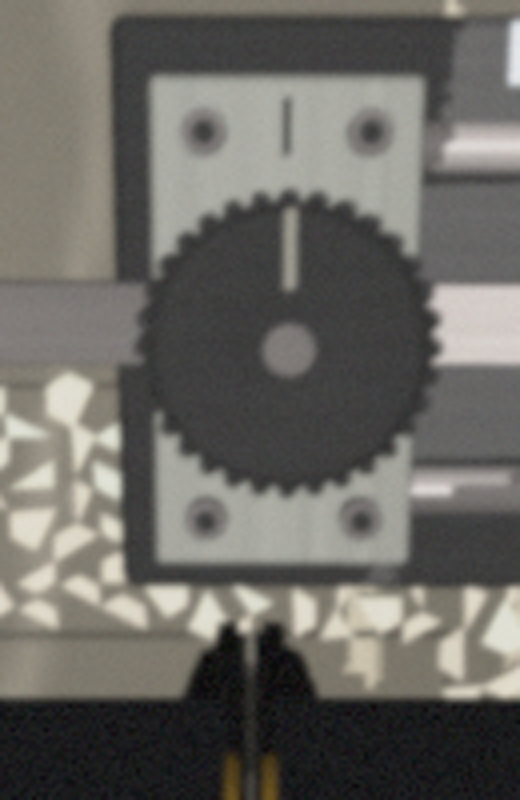

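```bash
python3 - <<'E'
from h import *
s=env.state();print(s["eef_pos"],s["t"],s["ft_force"]);c=env.read_camera("wrist")
for u,v,z in [(262.3,146,68),(262.3,146,60),(262.2,147.3,68),(252.5,217,s["eef_pos"][2])]: print(ray(c,u,v,z,s).round(1))
E
```

```text
[588.86705877 -94.21157252 111.19532417] 2.075 [-0.23023336 -0.84556167 -0.42867271]
[542.1 -86.8  68. ]
[543.  -86.5  60. ]
[542.9 -86.8  68. ]
[577.2 -93.5 111.2]
```

Call:
apply_moves --pt "0 0 0" --pt "0 0 0" --yaw '[0,0]' --jaw '[1,1]'

```text
t: 2.38
eef_pos: [589.0, -92.2, 114.3]
tcp_rot: [2.94, 1.569, 2.938]
ft_force: [-0.2, -1.0, -0.3]
opening: 0.003
```

```bash
python3 - <<'E'
from h import *
s=env.state();print(s["eef_pos"],s["t"],s["ft_force"]);c=env.read_camera("wrist");crop(c,190,60,320,260,4,"pics/w2c.png")
for u,v,z in [(262.3,146,68)]: print(ray(c,u,v,z,s).round(1))
E
```

```text
[589.03891389 -92.23175792 114.28614728] 2.375 [-0.17255157 -0.95836503 -0.28175469]
[542.7 -84.8  68. ]
```

View pics/w2c.png

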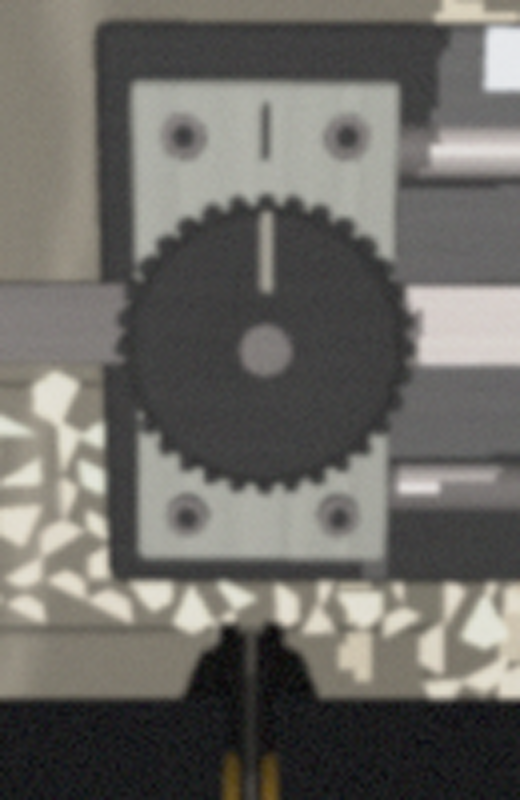

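Call:
apply_moves --pt "0 0.1 -1.5" --pt "0 0.1 -2.6" --pt "0 0.1 -2.6" --pt "0 0.1 -2.6" --pt "-0.36 0.1 -2.6" --pt "-0.36 0.1 -2.6" --yaw '[0,0,0,0,0,0]' --jaw '[1,1,1,1,1,1]'

```text
t: 3.18
eef_pos: [581.2, -90.0, 50.7]
tcp_rot: [-0.176, 1.567, -0.177]
ft_force: [6.5, 1.8, -0.5]
opening: 0.006
```

Call:
apply_moves --pt "-0.04 0 0" --pt "-0.04 0 0" --yaw '[0,0]' --jaw '[1,1]'

```text
t: 3.42
eef_pos: [581.3, -90.2, 51.9]
tcp_rot: [-0.184, 1.563, -0.186]
ft_force: [6.3, 0.5, -2.7]
opening: 0.004
```

Call:
apply_moves --pt "-0.04 0 0" --pt "-0.04 0 0" --yaw '[0,0]' --jaw '[1,1]'

```text
t: 3.68
eef_pos: [581.2, -90.4, 53.0]
tcp_rot: [-0.183, 1.559, -0.186]
ft_force: [6.6, 0.9, -3.9]
opening: 0.005
```

Call:
apply_moves --pt "-0.08 0.14 -0.1" --pt "-0.08 0.28 -0.1" --pt "-0.11 0.52 -0.1" --pt "-0.21 0.76 -0.1" --yaw '[0,0,0,0]' --jaw '[1,1,1,1]'

```text
t: 4.18
eef_pos: [578.2, -71.7, 52.6]
tcp_rot: [-0.186, 1.552, -0.189]
ft_force: [6.0, 1.6, 5.1]
opening: 0.004
```

```bash
python3 - <<'E'
from h import *
s=env.state();print(s["eef_pos"],s["t"],s["ft_force"]);c=env.read_camera("wrist");crop(c,150,60,320,260,4,"pics/w3c.png")
E
```

```text
[578.22488229 -71.67007261  52.59030853] 4.175 [6.01122021 1.55881567 5.1230614 ]
```

View pics/w3c.png

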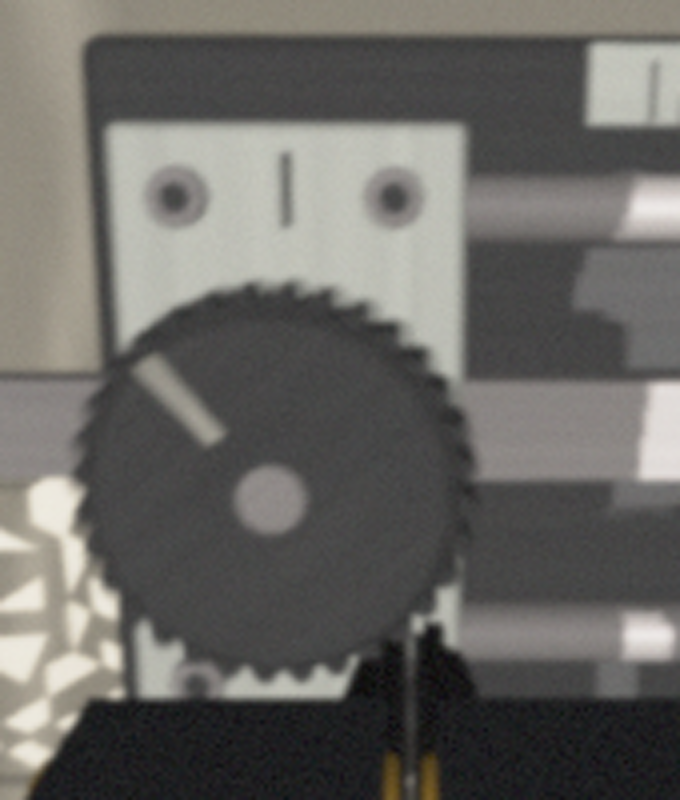

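Call:
apply_moves --pt "-0.24 0.21 -0.06" --pt "-0.44 0.36 -0.06" --pt "-0.67 0.46 -0.06" --pt "-0.67 0.7 -0.06" --pt "-0.2 0.9 -0.06" --pt "0.6 0.9 -0.06" --pt "0.7 0.6 -0.06" --pt "0.7 -1 -0.06" --pt "0.6 -2.1 -0.06" --pt "-0.1 -2.15 -0.06" --pt "-0.1 -2.15 -0.06" --yaw '[0,0,0,0,0,0,0,0,0,0,0]' --jaw '[1,1,1,1,1,1,1,1,1,1,1]'

```text
t: 5.6
eef_pos: [574.1, -125.3, 50.9]
tcp_rot: [-0.168, 1.554, -0.171]
ft_force: [-0.2, 0.7, -0.3]
opening: 0.002
```

```bash
cat > look.py <<'E'
from h import *
import sys
s=env.state();print(s["eef_pos"].round(1),s["t"],s["ft_force"].round(1),s["tcp_rot"].round(3));c=env.read_camera("wrist")
u,v=proj(c,[542.5,-89.5,70],s);u=int(u);v=int(v);x0=max(0,u-80);y0=max(0,v-70)
crop(c,x0,y0,min(u+80,512),v+80,4,sys.argv[1])
hub=ray(c,u,v,70,s)
# mark: bright pixels 8..24 mm from axis; sample on grid
best=[]
for a in np.arange(0,360,2):
    vals=[]
    for r in (14,16,18,20):
        p=proj(c,[542.5+r*np.cos(np.radians(a)),-89.5+r*np.sin(np.radians(a)),69.5],s);p=np.round(p).astype(int)
        if 0<=p[1]<384 and 0<=p[0]<512: vals.append(c["frame"][p[1],p[0]].mean())
    best.append((np.median(vals) if vals else 0,a))
best.sort(reverse=True);print("mark dir (tight 180, grows):",best[:6])
E
python3 look.py pics/w4c.png
```

```text
[ 574.1 -125.3   50.9] 5.6 [-0.2  0.7 -0.3] [-0.168  1.554 -0.171]
mark dir (tight 180, grows): [(np.float64(153.5), np.int64(274)), (np.float64(147.5), np.int64(276)), (np.float64(134.66666666666666), np.int64(272)), (np.float64(107.33333333333334), np.int64(278)), (np.float64(103.83333333333334), np.int64(108)), (np.float64(103.5), np.int64(88))]
```

View pics/w4c.png

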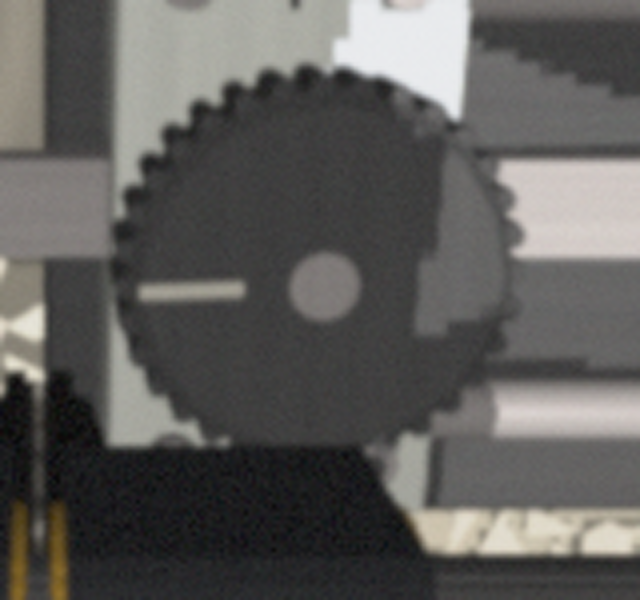

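Call:
apply_moves --pt "-0.28 0.36 0" --pt "-0.08 0.51 0" --pt "0.08 0.71 0" --pt "0.17 0.94 0" --pt "0.2 1.19 0" --pt "0.2 1.43 0" --pt "0.2 1.67 0" --pt "0.17 1.92 0" --pt "0.08 2.15 0" --pt "-0.08 2.35 0" --pt "-0.28 2.5 0" --pt "-0.51 2.6 0" --pt "-0.51 2.85 0" --pt "0 3.05 0" --pt "0.76 3.05 0" --pt "0.85 2.75 0" --pt "0.85 1.1 0" --pt "0.75 0 0" --pt "0.05 0 0" --pt "0.05 0 0" --yaw '[0,0,0,0,0,0,0,0,0,0,0,0,0,0,0,0,0,0,0,0]' --jaw '[1,1,1,1,1,1,1,1,1,1,1,1,1,1,1,1,1,1,1,1]'

```text
t: 8.15
eef_pos: [575.2, -125.5, 50.9]
tcp_rot: [-0.163, 1.554, -0.167]
ft_force: [0.7, 0.8, 0.3]
opening: 0.009
```

```bash
python3 look.py pics/w5c.png
```

```text
[ 575.2 -125.5   50.9] 8.15 [0.7 0.8 0.3] [-0.163  1.554 -0.167]
mark dir (tight 180, grows): [(np.float64(163.83333333333331), np.int64(62)), (np.float64(150.5), np.int64(64)), (np.float64(144.33333333333331), np.int64(60)), (np.float64(107.16666666666667), np.int64(58)), (np.float64(106.33333333333333), np.int64(66)), (np.float64(104.0), np.int64(68))]
```

View pics/w5c.png

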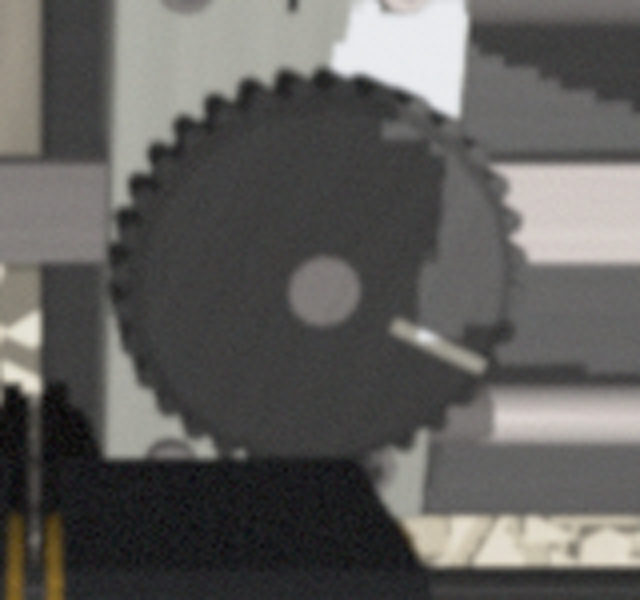

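Call:
apply_moves --pt "-0.32 0.37 0" --pt "-0.12 0.52 0" --pt "0.04 0.72 0" --pt "0.13 0.95 0" --pt "0.16 1.2 0" --pt "0.16 1.44 0" --pt "0.16 1.68 0" --pt "0.13 1.93 0" --pt "0.04 2.16 0" --pt "-0.12 2.36 0" --pt "-0.32 2.51 0" --pt "-0.55 2.61 0" --pt "-0.55 2.86 0" --pt "-0.04 3.06 0" --pt "0.72 3.06 0" --pt "0.81 2.76 0" --pt "0.81 1.1 0" --pt "0.71 0 0" --pt "0.01 0 0" --pt "0 0 0" --yaw '[0,0,0,0,0,0,0,0,0,0,0,0,0,0,0,0,0,0,0,0]' --jaw '[1,1,1,1,1,1,1,1,1,1,1,1,1,1,1,1,1,1,1,1]'

```text
t: 10.7
eef_pos: [575.1, -125.8, 51.0]
tcp_rot: [-0.164, 1.554, -0.169]
ft_force: [0.1, -0.5, 0.1]
opening: 0.002
```

```bash
python3 look.py pics/w6c.png
```

```text
[ 575.1 -125.8   51. ] 10.7 [ 0.1 -0.5  0.1] [-0.164  1.554 -0.169]
mark dir (tight 180, grows): [(np.float64(158.0), np.int64(224)), (np.float64(149.16666666666669), np.int64(226)), (np.float64(135.33333333333334), np.int64(222)), (np.float64(107.66666666666666), np.int64(228)), (np.float64(103.16666666666666), np.int64(98)), (np.float64(102.66666666666666), np.int64(108))]
```

View pics/w6c.png

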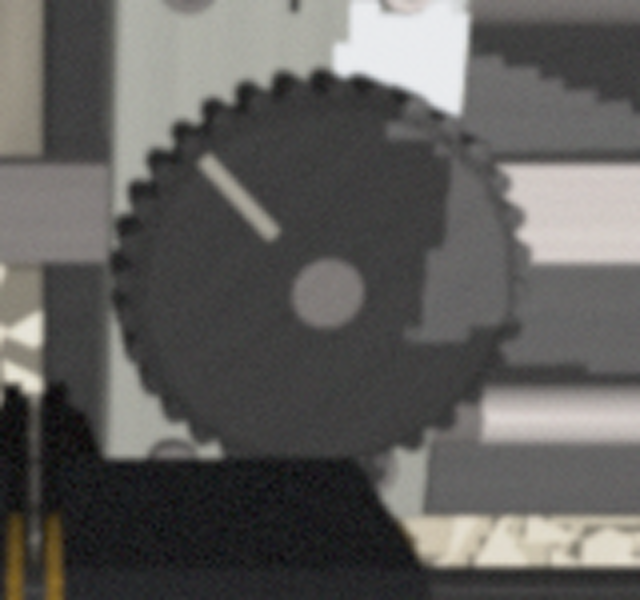

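Call:
apply_moves --pt "-0.32 0.38 0" --pt "-0.12 0.53 0" --pt "0.04 0.73 0" --pt "0.13 0.96 0" --pt "0.16 1.21 0" --pt "0.16 1.45 0" --pt "0.16 1.69 0" --pt "0.13 1.94 0" --pt "0.04 2.17 0" --pt "-0.12 2.37 0" --pt "-0.32 2.52 0" --pt "-0.55 2.62 0" --pt "-0.55 2.87 0" --pt "-0.04 3.07 0" --pt "0.72 3.07 0" --pt "0.81 2.77 0" --pt "0.81 1.1 0" --pt "0.71 0 0" --pt "0.01 0 0" --pt "0 0 0" --yaw '[0,0,0,0,0,0,0,0,0,0,0,0,0,0,0,0,0,0,0,0]' --jaw '[1,1,1,1,1,1,1,1,1,1,1,1,1,1,1,1,1,1,1,1]'

```text
t: 13.25
eef_pos: [575.0, -126.1, 51.0]
tcp_rot: [-0.163, 1.555, -0.168]
ft_force: [-0.2, 0.9, 0.9]
opening: 0.003
```

```bash
python3 look.py pics/w7c.png
```

```text
[ 575.  -126.1   51. ] 13.25 [-0.2  0.9  0.9] [-0.163  1.555 -0.168]
mark dir (tight 180, grows): [(np.float64(153.5), np.int64(22)), (np.float64(148.33333333333331), np.int64(20)), (np.float64(121.83333333333333), np.int64(24)), (np.float64(114.0), np.int64(18)), (np.float64(103.16666666666666), np.int64(94)), (np.float64(103.0), np.int64(96))]
```

View pics/w7c.png

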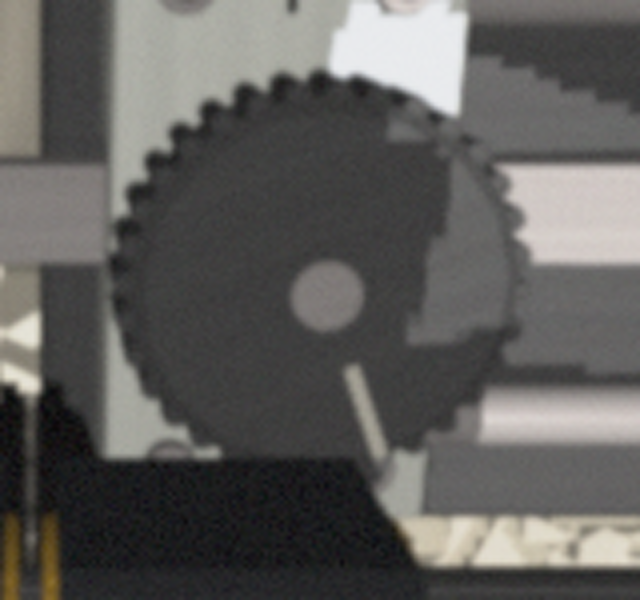

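Call:
apply_moves --pt "-0.32 0.39 0" --pt "-0.12 0.54 0" --pt "0.04 0.74 0" --pt "0.13 0.97 0" --pt "0.16 1.22 0" --pt "0.16 1.46 0" --pt "0.16 1.7 0" --pt "0.13 1.95 0" --pt "0.04 2.18 0" --pt "-0.12 2.38 0" --pt "-0.32 2.53 0" --pt "-0.55 2.63 0" --pt "-0.55 2.88 0" --pt "-0.04 3.08 0" --pt "0.72 3.08 0" --pt "0.81 2.77 0" --pt "0.81 1.1 0" --pt "0.71 0 0" --pt "0.01 0 0" --pt "0 0 0" --yaw '[0,0,0,0,0,0,0,0,0,0,0,0,0,0,0,0,0,0,0,0]' --jaw '[1,1,1,1,1,1,1,1,1,1,1,1,1,1,1,1,1,1,1,1]'

```text
t: 15.8
eef_pos: [574.9, -126.4, 51.0]
tcp_rot: [-0.159, 1.555, -0.165]
ft_force: [0.0, 1.1, 0.1]
opening: 0.006
```

```bash
python3 look.py pics/w8c.png
```

```text
[ 574.9 -126.4   51. ] 15.8 [0.  1.1 0.1] [-0.159  1.555 -0.165]
mark dir (tight 180, grows): [(np.float64(156.16666666666669), np.int64(176)), (np.float64(147.16666666666669), np.int64(174)), (np.float64(137.66666666666666), np.int64(178)), (np.float64(115.16666666666666), np.int64(172)), (np.float64(101.16666666666667), np.int64(76)), (np.float64(101.16666666666666), np.int64(102))]
```

View pics/w8c.png

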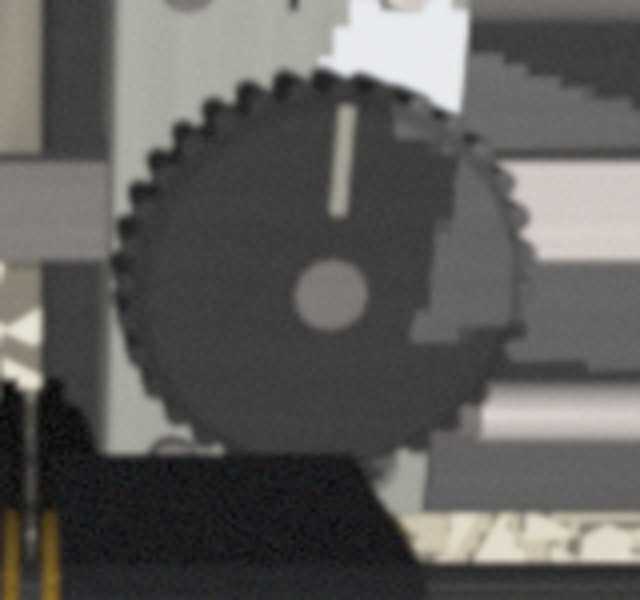

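Call:
apply_moves --pt "0.3 -0.2 0.8" --pt "0.3 -0.2 2.4" --pt "0 0.5 2.6" --pt "-1 2.5 2.6" --pt "-1.28 3.44 2.6" --pt "-1.28 3.44 2.6" --pt "-1.28 3.44 2.4" --pt "-1.28 3.44 1.2" --pt "-1.28 3.44 0.6" --pt "-1.28 3.44 0.6" --yaw '[0,0,0,0,0,0,0,0,0,0]' --jaw '[1,1,1,1,1,1,1,1,1,1]'

```text
t: 17.1
eef_pos: [543.4, -40.6, 65.0]
tcp_rot: [-0.167, 1.556, -0.173]
ft_force: [-0.8, 0.2, 0.0]
opening: 0.004
```

```bash
python3 - <<'E'
from h import *
s=env.state();print(s["eef_pos"].round(1),s["t"],s["ft_force"].round(1));c=env.read_camera("wrist");cv2.imwrite("pics/w9.png",c["frame"][:,:,::-1])
c=env.read_camera("scene");crop(c,170,120,310,240,5,"pics/s9.png")
E
```

```text
[543.4 -40.6  65. ] 17.1 [-0.8  0.2  0. ]
```

View pics/w9.png

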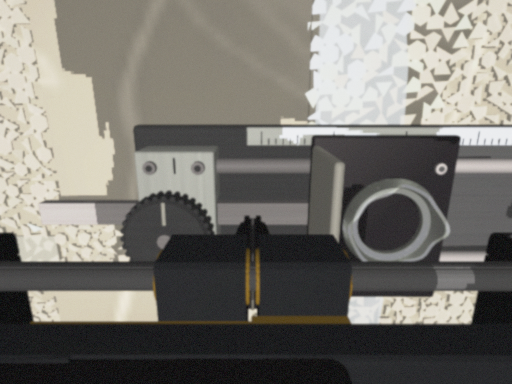

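View pics/s9.png

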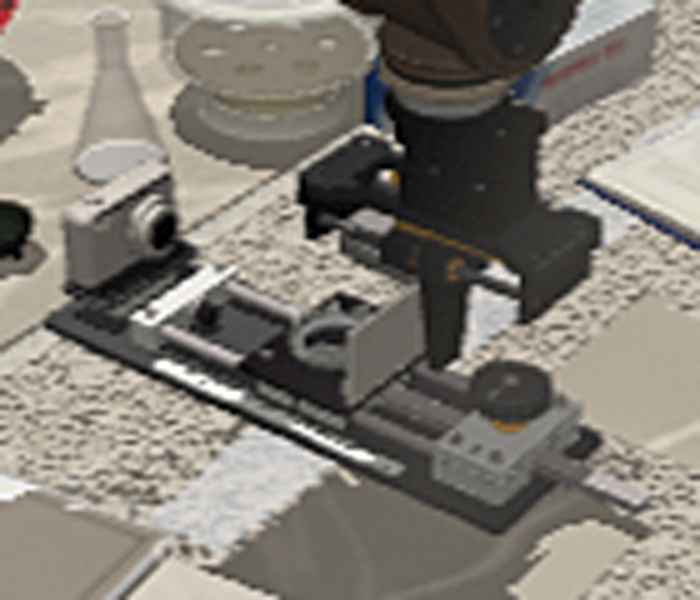

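Call:
apply_moves --pt "0 0.3 0" --pt "0 0.6 0" --pt "0 0.8 0" --pt "0 0.9 0" --pt "0 1 0" --pt "0 1.1 0" --pt "0 1.2 0" --pt "0 1.35 0" --pt "0 1.5 0" --pt "0 1.65 0" --pt "0 1.8 0" --pt "0 1.95 0" --pt "0 2.1 0" --pt "0 2.25 0" --pt "0 2.4 0" --pt "0 2.55 0" --pt "0 2.7 0" --pt "0 2.85 0" --pt "0 2.85 0" --yaw '[0,0,0,0,0,0,0,0,0,0,0,0,0,0,0,0,0,0,0]' --jaw '[1,1,1,1,1,1,1,1,1,1,1,1,1,1,1,1,1,1,1]'

```text
t: 19.58
eef_pos: [543.6, 31.2, 66.3]
tcp_rot: [-0.163, 1.555, -0.169]
ft_force: [-0.6, 0.4, -0.1]
opening: 0.001
```

```bash
python3 - <<'E'
from h import *
s=env.state();print(s["eef_pos"].round(1),s["t"],s["ft_force"].round(1));c=env.read_camera("wrist");cv2.imwrite("pics/w10.png",c["frame"][:,:,::-1])
E
```

```text
[543.6  31.2  66.3] 19.575 [-0.6  0.4 -0.1]
```

View pics/w10.png

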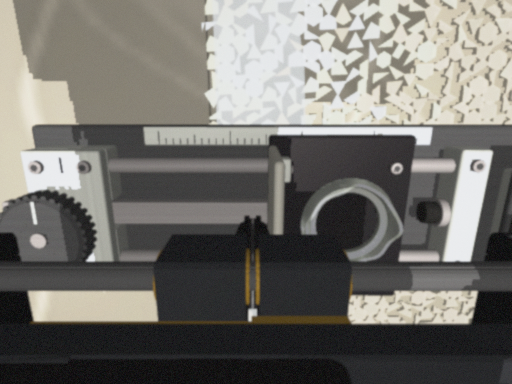

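Call:
apply_moves --pt "0 0.1 0" --pt "0 0.2 0" --pt "0 0.3 0" --pt "0 0.4 0" --pt "0 0.5 0" --pt "0 0.6 0" --pt "0 0.7 0" --pt "0 0.8 0" --pt "0 0.8 0" --yaw '[0,0,0,0,0,0,0,0,0]' --jaw '[1,1,1,1,1,1,1,1,1]'

```text
t: 20.75
eef_pos: [543.4, 51.4, 66.3]
tcp_rot: [-0.158, 1.555, -0.163]
ft_force: [-0.2, 0.2, 0.9]
opening: 0.005
```

Call:
apply_moves --pt "0 0.07 0" --pt "0 0.14 0" --pt "0 0.14 0" --yaw '[0,0,0]' --jaw '[1,1,1]'

```text
t: 21.12
eef_pos: [543.3, 55.0, 66.3]
tcp_rot: [-0.15, 1.555, -0.155]
ft_force: [1.1, -0.7, 0.1]
opening: 0.0
```

```bash
python3 - <<'E'
from h import *
s=env.state();print(s["eef_pos"].round(1),s["t"],s["ft_force"].round(1));c=env.read_camera("wrist");cv2.imwrite("pics/w11.png",c["frame"][:,:,::-1])
E
```

```text
[543.3  55.   66.3] 21.125 [ 1.1 -0.7  0.1]
```

View pics/w11.png

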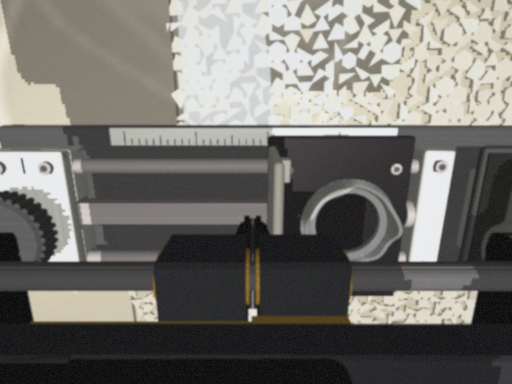

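Very near the stop but no stop reaction yet; pushing on in small steps until the force rises.

Call:
apply_moves --pt "0 0.07 0" --pt "0 0.12 0" --pt "0 0.12 0" --yaw '[0,0,0]' --jaw '[1,1,1]'

```text
t: 21.55
eef_pos: [543.3, 56.3, 66.3]
tcp_rot: [-0.282, 1.555, -0.286]
ft_force: [-1.4, -18.0, 0.7]
opening: 0.003
```

Call:
apply_moves --pt "0 0.06 0" --pt "0 0.12 0" --pt "0 0.12 0" --yaw '[0,0,0]' --jaw '[1,1,1]'

```text
t: 21.92
eef_pos: [543.3, 56.4, 66.3]
tcp_rot: [-0.491, 1.554, -0.495]
ft_force: [-0.3, -28.3, 2.7]
opening: 0.005
```

Call:
apply_moves --pt "0 -0.3 0" --pt "0 -1 0" --pt "0 -1 0" --pt "0 -1 1" --pt "0 -1 3" --pt "0 -1 5" --pt "-2 -5 5" --pt "-4 -10 5" --pt "-4 -10 5" --pt "-4 -10 5" --yaw '[0,0,0,0,0,0,0,0,0,0]' --jaw '[1,1,1,1,1,1,1,1,1,1]'

```text
t: 23.18
eef_pos: [442.4, -195.0, 191.6]
tcp_rot: [-0.479, 1.554, -0.483]
ft_force: [1.7, -0.5, 0.8]
opening: 0.004
```

```bash
python3 - <<'E'
from h import *
s=env.state();print(s["eef_pos"].round(1),s["t"],s["ft_force"].round(1))
c=env.read_camera("top");cv2.imwrite("pics/t12.png",c["frame"][:,:,::-1]);crop(c,170,170,330,240,5,"pics/t12c.png")
c=env.read_camera("scene");cv2.imwrite("pics/s12.png",c["frame"][:,:,::-1])
E
```

```text
[ 442.4 -195.   191.6] 23.175 [ 1.7 -0.5  0.8]
```

View pics/t12c.png

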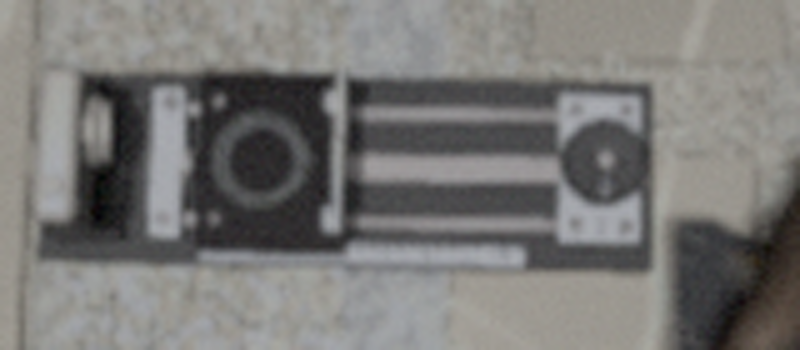

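View pics/s12.png

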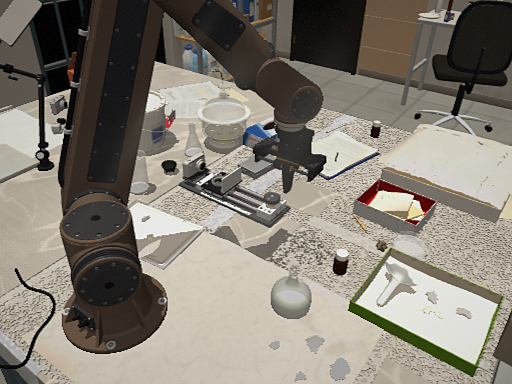

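View pics/t12.png

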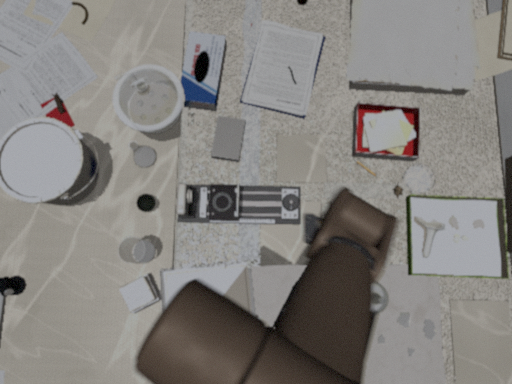

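```bash
python3 - <<'E'
from cell import env
print(env.state()["qvel"].round(3)); print(env.job_done()); print(env.state()["t"])
E
```

```text
[0.09  0.002 0.001 0.019 0.005 0.095]
the job is handed in; nothing more can be done
None
the job is handed in; nothing more can be done
```

The job is handed in, with the lock wheel slackened two turns and the stage against its stop. No verdict was reported. The last clock reading was about 23 s of the 54 s allowed.

- **Wheel:** I rolled the shut fingertips round the +x side of the knurled rim in five strokes, never gripping it. The wrist camera after each stroke gave about 92°, 245°, 402°, 560° and finally 715°. That is 12.5 rad against the 12.57 wanted. In the final top picture the white line is back beside the index line.
- **Stage:** I pushed on the back of the backdrop board until the reaction rose to 18 N and then 28 N with no further travel, which is the rubber stop. The top view puts the backdrop's shift at about 69 mm, and the stage is against the stop bar. With the camera calibration good to about 2 mm, that figure alone would not prove the 67 mm limit; the force does.
- **Glass and bystanders:** The glass rode along and still sits about mid-plate. I compared the vial, flask and cup only by eye before and after, and they look unmoved.
- **At hand-in:** The arm was clear of everything. One base joint still showed about 0.09 rad/s of residual settling motion.
- **Disagreement:** The three cameras' estimates of the wheel axis differed by up to 5 mm in y. I used the wrist view and the measured contact force instead.

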